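Seat a bracket under the flush-pin gauge and hold the pin down on it

ROBOT

A 7-joint arm with a two-finger parallel gripper is mounted at the origin on a cart in front of the work surface, level with it; the furniture and walls round the work are solid. World frame = base frame: x ahead of the robot, y to its left, z up, the work surface at z = 0. Lengths are in m, angles in rad, forces in N, time in s.
With the tool pointing down it reaches from about 0.425 to 0.925 m from the base axis. Payload 6.8 kg.
Tool frame: the origin (TCP) lies between the finger pads; the fingertips stand 17 mm ahead of it and the grasp point (between the pads) lies 2 mm behind it; z points along the fingers, x is the direction in which the jaws open and shut, and the axes are right-handed (so a half turn about z gives the same grasp; the last joint's range is limited). The gripper opens to 85 mm and grips with 20 to 120 N. Pads are 22 mm wide; open, the fingers measure 114 mm over their backs; the gripper's body (76 mm by 85 mm) begins 54 mm behind the grasp point. The pads swing forward as they close: fully open they stand 13 mm farther back than shut.
Start: joints at [-1.38, 0.477, 0.022, 1.555, -0.011, 1.109, -0.083], TCP at [0.199, 0.645, 0.248] pointing down, gripper open.
Joint ranges: [-2.96, 2.96], [-0.34, 2.1], [-1.41, 1.46], [0.24, 2.44], [-1.37, 4.51], [0.17, 1.92], [-2.96, 2.96]. Speed limits (rad/s): [2.39, 2.39, 3.14, 3.14, 3.14, 3.14, 3.14].

INTERFACE

Orientations are given as a unit quaternion [w, x, y, z].
In Python, from station import readout, read_camera, get_calibration, bot, models gives the robot as it stands.
- The arm moves only by the tool carry_out, never from a script. Its argument "deltas" is a list of rows, each a list of 2 entries, a list of its own where there are three numbers: the shift along the tool's x, y, z in cm, then the turn about the tool's z in degrees. A call has 1 to 10 rows; each row is the pose to reach, as a shift and turn from the pose measured when the call began, along the tool's axes at that moment; what a row does not reach only later rows make up. A row lasts 1/8 s, in which the tool goes at most 62.5 mm and 10.7 degrees, less where a joint would pass 70% of its speed; a pose out of reach is approached as far as the arm can. A call with a gripper value outside its range is refused whole. "hand" is the opening, from 0 (shut) to 1 (fully open), set as the call begins (left out, the last holds). The fingers move at their own pace and stop on an object; "newtons" is the grip in N (left out, the last holds). Time passes only in rows, so rows that repeat a pose let the fingers close. It gives the time, the measured TCP pose, the force and the opening at its end, in the units of the state.
- readout.get_obs(): the state, without advancing time (a new reading comes with each control period).
- read_camera(name): name is "scene" or "top" or "wrist"; returns the picture (384x512x3 uint8, red, green, blue); there is no depth.
- get_calibration(name): a dict with "fov_y" (degrees; the focal length in pixels is half the picture's height over the tangent of half this angle, whatever the lens; pixels are square), "cx", "cy" (the principal point, pixels), "world_from_camera" (4x4, takes a point from camera to world coordinates). Camera axes: x right, y down, z forward; pixel columns grow to the right and rows downward; lengths in m; the calibration is good to about 2 mm. A picture is of the moment at which its call begins: read the wrist's pose just before it. get_calibration takes no time and is no camera call; for the wrist camera it gives the pose at the moment of the call.
- bot.hand_in(): hands the job in, once; it reports no verdict.
Trained networks look in the newest picture that a camera, given by its name, has taken for a name from the list of things; names that differ only in an ending like _2 or _b are one class to them, and where a whole thing is asked for, a point or a joint stands for the part that bears it (a point fixed in the world has none). Each returns a list of dicts, best first, with "score" (0 to 1); they miss things now and then, are a little off and sometimes report something else, mostly with a low value. They report only what shows in the picture. A call takes as long as a camera call. They do not tell look-alikes from the thing itself.
- models.spot_in(query, camera): "centre" ([row, column] in pixels, amid what is visible of it).
The state is a dict: "t": time; "q": joint angles; "joint_vel": joint speeds; "joint_torque": joint torques, N m; "eef_pos": TCP position; "tool_rot": TCP orientation; "contact_force": force on the tool from outside, world axes, zero at the start; "torque": the same for the moment, N m; "gripper_width": opening from 0.0 (shut) to 1.0 (fully open).
Only numpy, scipy, OpenCV 4.12 (cv2) and the standard library are available. Lean on these libraries where they do the work, as an engineer would, in place of code of your own. Each camera call takes 0.05 s, during which the arm holds its last target. There are 200 camera calls.

TASK

Check the foot of the aluminium angle bracket that stands on the granite base: with the fingertips alone, slide it foot first under the low bridge, without lifting or tipping it, until the foot is fully home against the end stop behind the bridge and flush along the side fence. Then press the gauge pin on top of the bridge down onto the foot and keep it pressed: the program finishes while holding the pin down. Leave the other things on the bench where they are.

Things in the scene. Friction and masses are not known exactly. Their poses are not given: they have to be found in the camera images.
- gauge_base: Flush-pin gauge, fixed to the bench: black granite slab 248 (x = -140 to +108 mm) x 170 mm (y = -85 to +85 mm) on short feet, its top 36 mm above the bench. Origin: on the bench under the slab; +x runs from the open loading end towards bridge and end stop, +y towards the side fence, z up. Sizes of fence, stop and bridge are given with their points, in this frame.
- fence (a point): Middle of the side fence's inner face at slab level: a straight steel strip 15 mm thick and 10 mm high on the slab. Inner face at y = +30 mm of gauge_base, from x = -130 to +106 mm (it runs on under the bridge).
- end_stop (a point): Middle of the end stop's near face at slab level: a steel strip 10 mm high across the slab behind the bridge, near face at x = +90 mm of gauge_base.
- bridge (a point): Middle of the bridge's opening, at slab level under the pin. Aluminium bridge from x = +40 to +80 mm of gauge_base; legs from y = +45 to +67 and -45 to -67 mm; crossbar underside 17 mm and top 33 mm above the slab; brass guide bush round the pin, 18 mm across, up to 41.5 mm above the slab. In front of the bridge the slab is open but for the fence.
- bracket: Aluminium angle bracket, about 0.25 kg, loose on the slab in front of the bridge. Foot 90 (x) x 60 (y) x 14 mm; at its rear an upright wall 12 mm thick, 60 mm wide, 50 mm tall in all, with two holes. Origin: centre of the foot's underside; wall's rear face x = -45 mm, foot's front edge x = +45 mm; z up. Home: origin at x = +45, y = 0 mm of gauge_base, square to it, 3 mm headroom.
- gauge_pin: Steel gauge pin 8 mm thick, upright in the bridge at x = +60, y = 0 mm of gauge_base, round cap on top. Origin: its lower tip, 19 mm above the slab when up. It slides straight down, at most 10 mm; a spring lifts it again: 1.2 N to start, 300 N/m, so 2.7 N when it meets the foot of a seated bracket after 5 mm.
- pin_cap (a point): Centre of the top of the pin's cap (22 mm across, flat for the middle 18 mm): 62 mm above the slab when up, 57 mm when the pin rests on the foot of a seated bracket.
- bracket_done: A second bracket of the same kind, already checked, standing on the bench near its front edge at the right: bystander. Origin as for bracket.
- block_on_base: Steel gauge block 9 x 30 x 20 mm standing on the slab on the far side of the fence from the bracket: bystander. Origin: centre of its underside.
- ring: Steel ring gauge, 58 mm across, 18 mm thick, lying on the bench at the right: bystander. Origin: centre of its underside.
- bush: Bronze bushing 22 mm across, 21 mm tall, on the bench at the right: bystander. Origin: centre of its underside.
- block_long: Steel gauge block 9 x 35 x 9 mm on the bench at the right: bystander. Origin: centre of its underside.
- block_flat: Steel gauge block 9 x 30 x 12 mm on the bench at the right: bystander. Origin: centre of its underside.
Mind the look-alikes: they are no part of the job. Leave any purple or turquoise look-alike of the bracket alone.

How it is judged:
By the outcome, as a careful person would: the job done as asked, in the order asked, and still so for the second after the job is handed in, while the arm keeps its last pose, push and grip.
It also fails if it takes over 58 s, if anything falls off the work surface, if the arm or the gripper's body presses on something with over 40 N, if the wrist force passes 120 N, or if a joint passes its speed limit or range.

## Working session

There is one attempt and no reset: what is moved stays moved. The work goes in short steps, Python scripts to look and compute and a tool call to move; the robot and the scene stay as the last step left them, time stands still between calls to the robot, and variables do not carry over. Pictures are saved under pics/ and viewed, about 8 in all and at most 12, crops included, and the job is handed in when it is done.

Besides the shell and the picture viewer there is one more tool, called after "Call:" by a JSON object that holds its "fn" and its "kwargs", one argument or row to a line. carry_out: Moves the arm, as the interface text tells. Its arguments: {"type":"object","properties":{"deltas":{"type":"array"},"hand":{"type":"number"},"newtons":{"type":"number"}},"required":["deltas"]}

```bash
mkdir -p pics
cat > h.py <<'E'
import numpy as np, cv2
from station import readout, read_camera, get_calibration, bot, models
def ray(cal,rc):
    f=192/np.tan(np.radians(cal['fov_y'])/2); T=np.array(cal['world_from_camera'])
    d=T[:3,:3]@np.array([(rc[1]-cal['cx'])/f,(rc[0]-cal['cy'])/f,1]); return T[:3,3],d
def at_z(cal,rc,z):
    o,d=ray(cal,rc); return o+d*(z-o[2])/d[2]
def proj(cal,p):
    f=192/np.tan(np.radians(cal['fov_y'])/2); T=np.linalg.inv(np.array(cal['world_from_camera']))
    c=T[:3,:3]@np.array(p)+T[:3,3]; return [cal['cy']+f*c[1]/c[2],cal['cx']+f*c[0]/c[2]]
def save(n,im,s=1): cv2.imwrite('pics/'+n,cv2.resize(im[:,:,::-1],None,fx=s,fy=s,interpolation=cv2.INTER_CUBIC))
E
python3 - <<'E'
from h import *
np.set_printoptions(precision=4,suppress=True)
o=readout.get_obs(); print(o)
for c in('top','scene'):
    im=read_camera(c); cal=get_calibration(c); save(c+'0.png',im,1.5); np.save(c+'0.npy',im)
    print(c,cal)
    for q,z in(('bracket',.05),('pin_cap',.098),('bridge',.036),('gauge_base',.036),('block_on_base',.05)):
        for r in models.spot_in(q,c)[:4]: print(c,q,round(r['score'],2),np.round(r['centre']),at_z(cal,r['centre'],z))
E
```

```text
{'t': 0.0, 'q': array([-1.3801,  0.4778,  0.0223,  1.5565, -0.0115,  1.1093, -0.0831]), 'joint_vel': array([-0.0001, -0.0003, -0.001 ,  0.0008, -0.0001, -0.0008,  0.001 ]), 'joint_torque': array([ -0.0008, -59.6453,   1.607 , -28.1207,   0.0123,   0.0094,
         0.    ]), 'eef_pos': array([0.1985, 0.6445, 0.2473]), 'tool_rot': array([ 0.0006,  0.8045,  0.594 , -0.0007]), 'contact_force': array([ 0.3226, -0.3254,  1.0031]), 'torque': array([-0.0491, -0.0332,  0.0056]), 'gripper_width': 1.0029332151244366}
top {'fov_y': 48.03840894493657, 'cx': 254.84453112111729, 'cy': 190.19759463722863, 'world_from_camera': array([[-0.0018, -0.9967,  0.0808,  0.42  ],
       [-1.    ,  0.0017, -0.0012, -0.1184],
       [ 0.0011, -0.0808, -0.9967,  1.0111],
       [ 0.    ,  0.    ,  0.    ,  1.    ]])}
top bracket 0.82 [134. 168.] [0.6255 0.0754 0.05  ]
top bracket 0.71 [204. 178.] [0.4662 0.0524 0.05  ]
top bracket 0.7 [171. 277.] [ 0.5409 -0.1697  0.05  ]
top bridge 0.56 [154. 252.] [ 0.583  -0.1142  0.036 ]
top gauge_base 0.79 [153. 252.] [ 0.5842 -0.1128  0.036 ]
top block_on_base 0.49 [159. 231.] [ 0.5685 -0.0665  0.05  ]
top block_on_base 0.42 [120. 250.] [ 0.6568 -0.1082  0.05  ]
scene {'fov_y': 47.78916481018681, 'cx': 249.42744216663533, 'cy': 198.6483292983526, 'world_from_camera': array([[-0.9588,  0.1696, -0.2277,  0.7254],
       [ 0.2838,  0.5973, -0.7501,  0.6176],
       [ 0.0089, -0.7839, -0.6209,  0.6991],
       [ 0.    ,  0.    ,  0.    ,  1.    ]])}
scene bracket 0.93 [280. 288.] [0.4863 0.0984 0.05  ]
scene bracket 0.85 [201. 233.] [ 0.528  -0.1704  0.05  ]
scene bracket 0.62 [307. 217.] [0.6349 0.1233 0.05  ]
scene bridge 0.8 [224. 212.] [ 0.5918 -0.116   0.036 ]
scene gauge_base 0.86 [226. 210.] [ 0.5974 -0.1105  0.036 ]
scene gauge_base 0.38 [177. 281.] [ 0.376 -0.247  0.036]
scene block_on_base 0.65 [225. 212.] [ 0.5958 -0.0984  0.05  ]
scene block_on_base 0.46 [233. 230.] [ 0.5618 -0.0611  0.05  ]
```

View pics/top0.png

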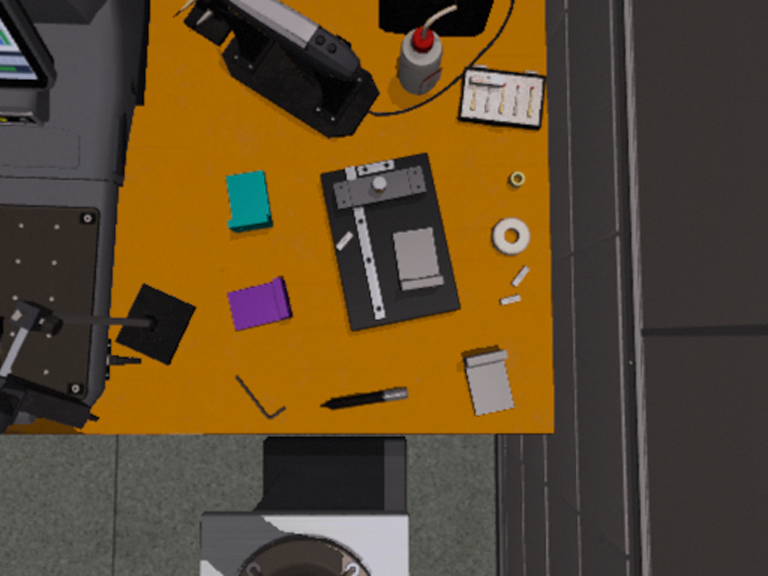

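View pics/scene0.png

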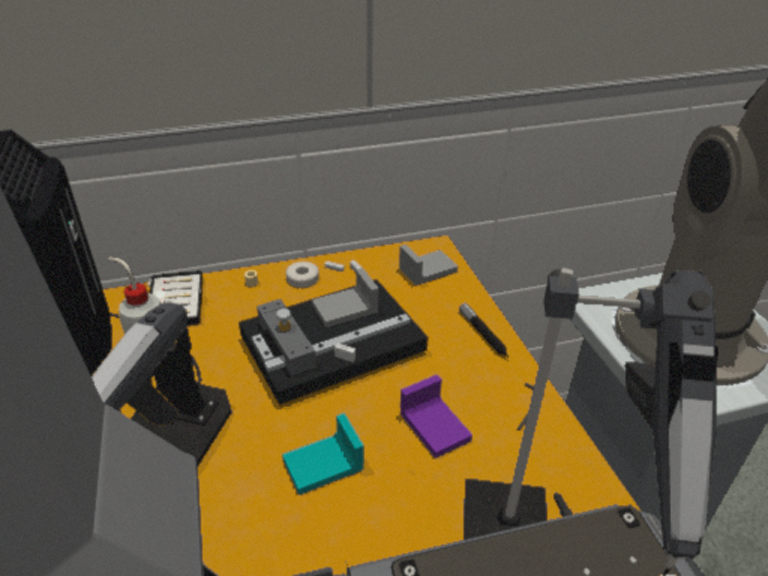

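The top view shows four bracket shapes:
- grey on the slab at about (417,260)
- grey on the bench at (490,380), which is bracket_done
- purple at (258,303)
- turquoise at (248,200)

By the description I choose the grey one on the slab. Next I check it in a close crop with a model overlay.

```bash
cat >> h.py <<'E'
from scipy.optimize import least_squares
def Tb(p,x,y,z):  # base frame (mm) -> world
    c,s=np.cos(p[2]),np.sin(p[2]); x,y=x/1e3,y/1e3
    return np.array([p[0]+c*x-s*y,p[1]+s*x+c*y,.036+z/1e3])
BASE=[[(-140,-85,0),(108,-85,0),(108,85,0),(-140,85,0)],[(-130,30,10),(106,30,10),(106,45,10),(-130,45,10)],
 [(40,-67,33),(80,-67,33),(80,67,33),(40,67,33)],[(49,0,62),(60,11,62),(71,0,62),(60,-11,62)]]
def brk(b): # bracket polys in base frame, b=(x,y,yaw)
    c,s=np.cos(b[2]),np.sin(b[2]); R=lambda x,y,z:(b[0]+c*x-s*y,b[1]+s*x+c*y,z)
    return [[R(-45,-30,50),R(-33,-30,50),R(-33,30,50),R(-45,30,50)],[R(-33,-30,14),R(45,-30,14),R(45,30,14),R(-33,30,14)]]
def overlay(im,cal,p,b,box,s):
    r0,r1,c0,c1=box; out=cv2.resize(im[r0:r1,c0:c1],None,fx=s,fy=s,interpolation=cv2.INTER_CUBIC)
    for k,po in enumerate(BASE+brk(b)):
        pts=np.array([[(q[1]-c0+.5)*s,(q[0]-r0+.5)*s] for q in (proj(cal,Tb(p,*v)) for v in po)])
        cv2.polylines(out,[pts.astype(np.int32)],True,(255,0,0) if k<4 else (0,255,0),1)
    return out
E
python3 - <<'E'
from h import *
im=np.load('top0.npy'); cal=get_calibration('top')
# picked corners (1.5x px: col,row)
obs=[((-140,-85,0),(459,306)),((108,-85,0),(428,153.5)),((108,85,0),(321,172)),((-140,85,0),(353,328)),((60,0,62),(380,184))]
f=lambda p:np.concatenate([np.array(proj(cal,Tb(p,*m)))-np.array([r/1.5,c/1.5]) for m,(c,r) in obs])
p=least_squares(f,[.58,-.11,.2]).x; print(p,np.round(f(p),1))
wb=at_z(cal,(np.array([281,421.5])/1.5),.086); print('wall top',wb)
d=(wb-Tb(p,0,0,0))[:2]*1e3; c,s=np.cos(p[2]),np.sin(p[2]); bx,by=c*d[0]+s*d[1],-s*d[0]+c*d[1]; print(bx,by)
b=(bx+39,by,np.radians(-5)); print(b)
save('ov0.png',overlay(im,cal,p,b,(95,225,205,315),4.5))
E
```

```text
[ 0.58450041 -0.12857416  0.19516136] [ 1.7  1.6 -1.9  0.3 -0.1 -0.7  1.8 -1.4 -1.6  0.2]
wall top [ 0.50111569 -0.17595088  0.086     ]
-90.98930340793115 -30.30697645217702
(np.float64(-51.989303407931146), np.float64(-30.30697645217702), np.float64(-0.08726646259971647))
```

View pics/ov0.png

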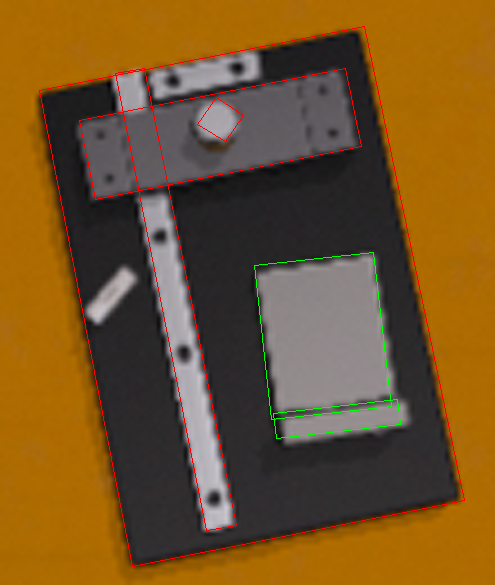

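The crop confirms the choice: the grey bracket stands on the slab, green box around (330,345). Its relative yaw is about -4° and it sits about 30 mm off the fence, wall at the loading end. A tall pole (about 0.36 m high, near x 0.44, y 0.23) and a machine lie between the arm and the slab, so I go high at small radius.

```bash
cat >> h.py <<'E'
from scipy.spatial.transform import Rotation as Ro
def rel(pts):
    o=readout.get_obs(); w,x,y,z=o['tool_rot']; R=Ro.from_quat([x,y,z,w])
    print('pos',np.round(o['eef_pos'],4),'xyaw',round(np.degrees(np.arctan2(*R.as_matrix()[[1,0],0])),2),'F',np.round(o['contact_force'],1))
    for q in pts: print(np.round(q,3),'->',np.round(R.inv().apply(np.array(q)-o['eef_pos'])*100,2))
E
python3 - <<'E'
from h import *
rel([(.2,.645,.45),(.2,.52,.5),(.35,.37,.5),(.45,.2,.5),(.51,0,.5),(.53,-.13,.4)])
a,b=get_calibration('top'),get_calibration('scene')
for n,u,v in(('pole top?',(310,30),(285,560)),('machine corner',(183,122),(490,195)),('mach2',(105,140),(405,105))):
    o1,d1=ray(a,np.array(u)/1.5);o2,d2=ray(b,np.array(v)/1.5)
    s=np.linalg.lstsq(np.c_[d1,-d2],o2-o1,rcond=None)[0]; print(n,o1+d1*s[0],o2+d2*s[1])
E
```

```text
pos [0.1987 0.6451 0.2483] xyaw 72.88 F [-0.7 -0.1  0.1]
[0.2   0.645 0.45 ] -> [  0.03   0.13 -20.17]
[0.2  0.52 0.5 ] -> [-11.92   3.81 -25.17]
[0.35 0.37 0.5 ] -> [-21.84  22.56 -25.17]
[0.45 0.2  0.5 ] -> [-35.14  37.12 -25.17]
[0.51 0.   0.5 ] -> [-52.49  48.74 -25.17]
[ 0.53 -0.13  0.4 ] -> [-64.32  54.48 -15.17]
pole top? [0.44839186 0.2347853  0.36142119] [0.44332559 0.23745561 0.36265176]
machine corner [0.63062    0.23467442 0.14476673] [0.77864999 0.2167309  0.17343909]
mach2 [0.71135648 0.1839433  0.22138034] [0.83905264 0.17418015 0.2647519 ]
```

Call:
{"fn": "carry_out", "kwargs": {
  "deltas": [
    [[0,0,-6],0],
    [[0,0,-12],0],
    [[0,0,-18],0],
    [[-3,1,-23],0],
    [[-8,2.5,-25],0],
    [[-12,4,-25],0],
    [[-15,9,-25],0],
    [[-18.5,15,-25],0],
    [[-22,22.5,-25],0],
    [[-22,22.5,-25],0]
  ],
  "hand": 0
}}

```text
t: 1.85
eef_pos: [0.3519, 0.3651, 0.499]
tool_rot: [0.0, 0.806, 0.592, 0.001]
contact_force: [-0.5, 0.2, -0.2]
gripper_width: 0.0
```

Call:
{"fn": "carry_out", "kwargs": {
  "deltas": [
    [[-3.3,3.7,0],0],
    [[-6.6,7.3,0],0],
    [[-10,11,0],0],
    [[-13.3,14.6,0],0],
    [[-17.6,17.5,0],-5],
    [[-22,20.4,0],-12],
    [[-26.3,23.3,0],-20],
    [[-30.6,26.2,0],-28],
    [[-35,29,3],-28],
    [[-39,31,6],-28]
  ]
}}

```text
t: 3.1
eef_pos: [0.531, -0.1019, 0.4386]
tool_rot: [0.001, 0.639, 0.769, 0.001]
contact_force: [0.4, 0.2, -0.3]
gripper_width: 0.003
```

Run:
```python
from h import *
o=readout.get_obs(); rel([])
cal=get_calibration('wrist'); im=read_camera('wrist'); np.save('w1.npy',im); save('w1.png',im,1.5)
print(cal)
```

```text
pos [ 0.531  -0.1019  0.4386] xyaw 100.52 F [ 0.4  0.2 -0.3]
{'fov_y': 64.75496049252195, 'cx': 250.40063174462932, 'cy': 195.79505150412248, 'world_from_camera': array([[-1.83708623e-01,  9.45196618e-01,  2.69915720e-01,
         4.63309516e-01],
       [ 9.82980741e-01,  1.76629211e-01,  5.05072682e-02,
        -1.15756359e-01],
       [ 6.42983381e-05,  2.74600575e-01, -9.61558381e-01,
         5.65903957e-01],
       [ 0.00000000e+00,  0.00000000e+00,  0.00000000e+00,
         1.00000000e+00]])}
```

View pics/w1.png

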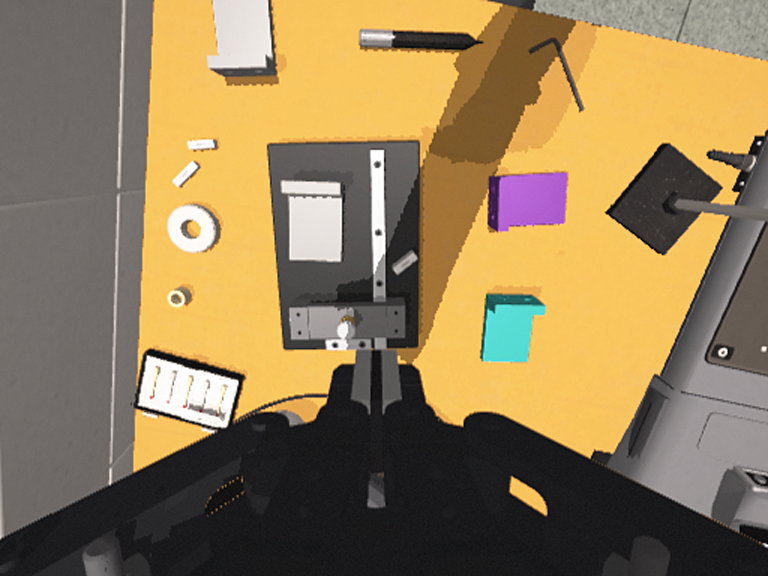

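The wrist view shows the slab between (268,143) and (417,348), the bracket at (315,222), the fence at x≈377, and the cap at about (346,330). I fit the base on it and check with an overlay.

Run:
```python
from h import *
im=np.load('w1.npy'); cal=get_calibration('wrist')
obs=[((-140,-85,0),(269,143)),((-140,85,0),(419,141)),((108,85,0),(417,347)),((-130,30,10),(371,150)),((-130,45,10),(384,150)),((40,-67,33),(289,307)),((40,67,33),(405,298)),((108,-85,0),(285,349))]
f=lambda p:np.concatenate([np.array(proj(cal,Tb(p,*m)))-np.array([r/1.5,c/1.5]) for m,(c,r) in obs])
r=least_squares(f,[.58,-.12,.2],loss='soft_l1');p=r.x; print(p,np.degrees(p[2]),np.round(f(p),1))
def inb(w): d=(w-Tb(p,0,0,0))[:2]*1e3; c,s=np.cos(p[2]),np.sin(p[2]); return np.array([c*d[0]+s*d[1],-s*d[0]+c*d[1]])
for n,(c_,r_),z in(('wall rear -y top',(281,181),.086),('wall rear +y top',(343,181.5),.086),('foot front -y',(289,261),.05),('foot front +y',(341,261),.05),('cap',(346,329),.098)): print(n,inb(at_z(cal,np.array([r_,c_])/1.5,z)))
np.save('p.npy',p)
b=(-53,-29,np.radians(-3.5))
save('ov1.png',overlay(im,cal,p,b,(85,240,165,295),4.5)[:,:])
```

```text
[ 0.57807481 -0.13502279  0.19533797] 11.1920413854383 [-0.5 -1.9 -1.1  1.1  1.5  1.3 -0.4 -0.3 -0.5  0.3  0.  -0.5  4.7  0.7
  1.6 -1.6]
wall rear -y top [-99.59424633 -61.46848489]
wall rear +y top [-97.95139692   1.68823322]
foot front -y [ -9.40172004 -66.28313893]
foot front +y [-8.34012282 -6.54908926]
cap [ 5.71533165e+01 -1.87708322e-02]
```

View pics/ov1.png

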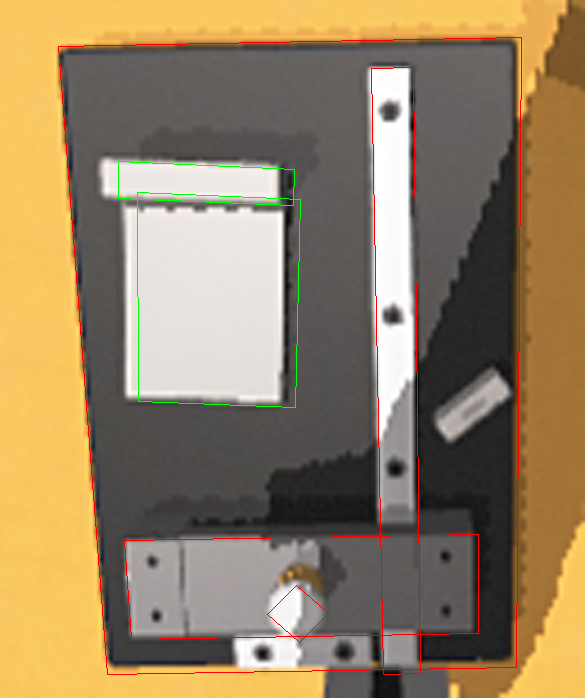

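```bash
cat >> h.py <<'E'
P=np.load('p.npy')
def inb(w): d=(np.array(w)-Tb(P,0,0,0))[:2]*1e3; c,s=np.cos(P[2]),np.sin(P[2]); return np.array([c*d[0]+s*d[1],-s*d[0]+c*d[1]])
def go(*q): # base mm points, z=tip height above slab
    o=readout.get_obs(); print('tcp in base',np.round(inb(o['eef_pos']),1),'tip z',round((o['eef_pos'][2]-.053)*1e3,1)); rel([Tb(P,x,y,z+17) for x,y,z in q])
E
python3 - <<'E'
from h import *
go((-62,-94,100),(-62,-94,5))
E
```

```text
tcp in base [-43.2  35.9] tip z 381.7
pos [ 0.5287 -0.1081  0.4347] xyaw 100.08 F [-2.3 -3.  -2.5]
[ 0.535 -0.239  0.153] -> [-12.97  -1.54  28.2 ]
[ 0.535 -0.239  0.058] -> [-12.95  -1.51  37.7 ]
```

Call:
{"fn": "carry_out", "kwargs": {
  "deltas": [
    [[-4,-0.5,4],-1.1],
    [[-8,-1,8],-1.1],
    [[-13,-1.5,11],-1.1],
    [[-13,-1.5,17],-1.1],
    [[-13,-1.5,23],-1.1],
    [[-13,-1.5,28],-1.1],
    [[-13,-1.5,31],-1.1],
    [[-13,-1.5,34],-1.1],
    [[-13,-1.5,36],-1.1],
    [[-13,-1.5,36],-1.1]
  ]
}}

```text
t: 4.4
eef_pos: [0.5351, -0.2393, 0.0741]
tool_rot: [-0.001, 0.635, 0.773, -0.002]
contact_force: [-0.8, -0.5, 0.5]
gripper_width: -0.002
```

Run:
```python
from h import *
im=read_camera('wrist'); save('w2.png',im,1.5); go((-62,-94,5))
```

```text
tcp in base [-61.8 -94.5] tip z 22.1
pos [ 0.5358 -0.2397  0.0751] xyaw 101.19 F [ 0.9 -0.2  0.8]
[ 0.535 -0.239  0.058] -> [ 0.06 -0.02  1.71]
```

View pics/w2.png

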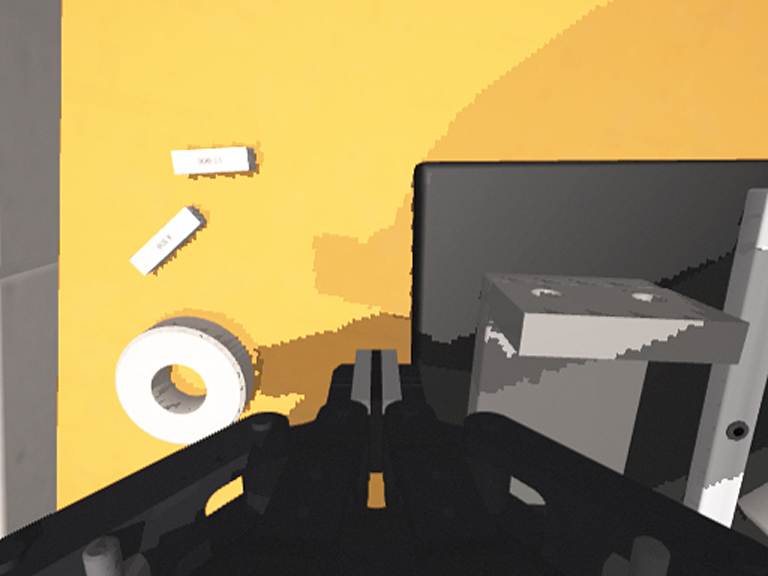

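Call:
{"fn": "carry_out", "kwargs": {
  "deltas": [
    [[0,0,1],0],
    [[0,0,1.7],0],
    [[0,0,1.7],0],
    [[0.5,0,1.7],0],
    [[1,0,1.7],0],
    [[1.5,0,1.7],0],
    [[2,0,1.7],0],
    [[2.5,0,1.7],0]
  ]
}}

```text
t: 5.45
eef_pos: [0.5309, -0.2149, 0.0582]
tool_rot: [-0.0, 0.635, 0.773, -0.002]
contact_force: [0.8, -0.4, -0.8]
gripper_width: 0.001
```

Run:
```python
from h import *
go((-62,-48,5))
```

```text
tcp in base [-61.8 -69.2] tip z 5.2
pos [ 0.5309 -0.2149  0.0582] xyaw 101.19 F [ 0.8 -0.4 -0.8]
[ 0.527 -0.194  0.058] -> [ 2.12 -0.02  0.01]
```

Call:
{"fn": "carry_out", "kwargs": {
  "deltas": [
    [[0.4,0,0],0],
    [[0.8,0,0],0],
    [[1.2,0,0],0],
    [[1.5,0,0],0],
    [[1.7,0,0],0],
    [[1.8,0,0],0]
  ]
}}

```text
t: 6.2
eef_pos: [0.5274, -0.1972, 0.0582]
tool_rot: [-0.0, 0.635, 0.773, -0.002]
contact_force: [-0.2, -2.1, 0.2]
gripper_width: -0.002
```

Run:
```python
from h import *
im=read_camera('wrist'); save('w3.png',im,1.5); go((-62,-45,5))
```

```text
tcp in base [-61.8 -51.1] tip z 5.1
pos [ 0.5274 -0.1971  0.0581] xyaw 101.2 F [-0.4 -1.4  0.1]
[ 0.526 -0.191  0.058] -> [ 0.61 -0.02  0.01]
```

View pics/w3.png

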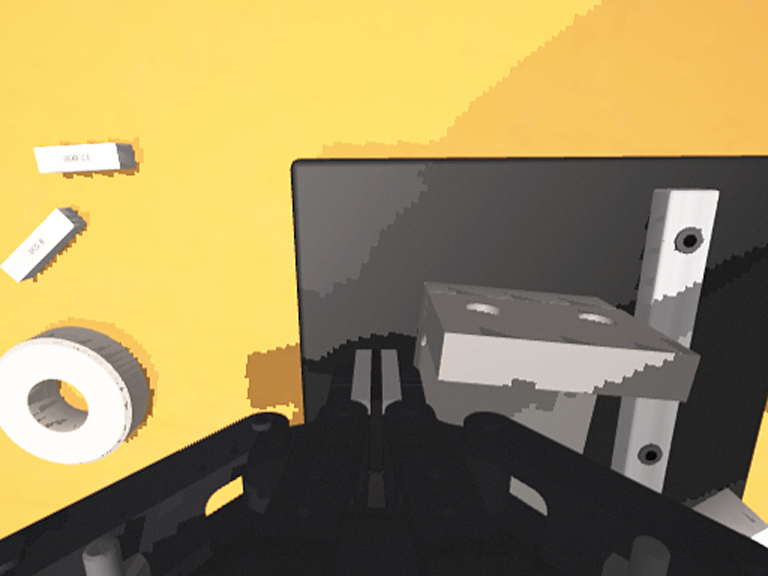

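The fingers touch the foot's side at about (415,400) and a gap to the fence remains near (600,440). I keep pushing.

Call:
{"fn": "carry_out", "kwargs": {
  "deltas": [
    [[0.2,0,0],0],
    [[0.4,0,0],0],
    [[0.6,0,0],0],
    [[0.8,0,0],0],
    [[0.8,0,0],0]
  ]
}}

```text
t: 6.88
eef_pos: [0.5258, -0.1889, 0.0581]
tool_rot: [-0.0, 0.635, 0.773, -0.002]
contact_force: [-0.2, -0.1, 0.3]
gripper_width: -0.005
```

Call:
{"fn": "carry_out", "kwargs": {
  "deltas": [
    [[0.15,0,0],0],
    [[0.3,0,0],0],
    [[0.45,0,0],0],
    [[0.45,0,0],0]
  ]
}}

```text
t: 7.38
eef_pos: [0.526, -0.1853, 0.0585]
tool_rot: [0.001, 0.635, 0.773, -0.002]
contact_force: [2.8, -4.4, 0.4]
gripper_width: 0.001
```

Run:
```python
from h import *
im=read_camera('wrist'); save('w4.png',im[150:384],1.5); go((-62,-45,5))
```

```text
tcp in base [-60.8 -39.2] tip z 5.5
pos [ 0.526  -0.1853  0.0585] xyaw 101.2 F [ 2.6 -4.8 -0.4]
[ 0.526 -0.191  0.058] -> [-0.58 -0.12  0.05]
```

View pics/w4.png

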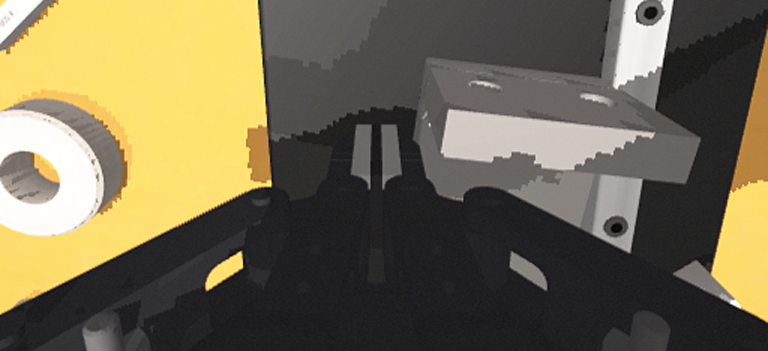

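The fence is reached (5 N), but the wall edge from (430,58) to (605,78) is tilted about 6°, so the nose lags. I push again nearer the front of the foot.

Call:
{"fn": "carry_out", "kwargs": {
  "deltas": [
    [[-1,0,0],0],
    [[-2,0,0],0],
    [[-2.5,1,0],0],
    [[-2.5,2,0],0],
    [[-2.5,3.2,0],0],
    [[-2.5,4,0],0],
    [[-2,4,0],0],
    [[-1.5,4,0],0],
    [[-1.1,4,0],0],
    [[-0.8,4,0],0]
  ]
}}

```text
t: 8.68
eef_pos: [0.5665, -0.185, 0.0585]
tool_rot: [0.001, 0.635, 0.773, -0.002]
contact_force: [-0.7, 0.7, 0.0]
gripper_width: 0.0
```

Call:
{"fn": "carry_out", "kwargs": {
  "deltas": [
    [[0.2,0,0],0],
    [[0.4,0,0],0],
    [[0.6,0,0],0],
    [[0.8,0,0],0]
  ]
}}

```text
t: 9.18
eef_pos: [0.5654, -0.1775, 0.0588]
tool_rot: [0.001, 0.635, 0.773, -0.002]
contact_force: [1.9, -1.9, -0.0]
gripper_width: 0.002
```

Run:
```python
from h import *
im=read_camera('wrist'); save('w5.png',im,1.2); im2=read_camera('top'); cv2.imwrite('pics/t5.png',cv2.resize(im2[90:230,190:330,::-1],None,fx=4.2,fy=4.2)); cv2.imwrite('pics/b5.png',np.hstack([cv2.resize(im[:,:,::-1],None,fx=.8,fy=.8),cv2.resize(im2[95:235,200:330,::-1],(285,307))])); go((-22,-45,5))
```

```text
tcp in base [-20.7 -38.9] tip z 5.7
pos [ 0.5653 -0.1772  0.0587] xyaw 101.2 F [ 1.8 -2.5  1. ]
[ 0.565 -0.183  0.058] -> [-0.61 -0.13  0.07]
```

View pics/b5.png

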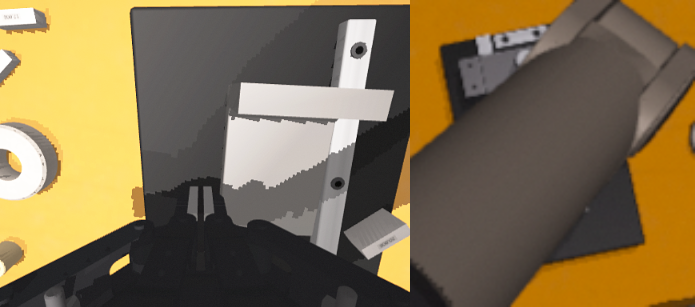

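Call:
{"fn": "carry_out", "kwargs": {
  "deltas": [
    [[0.15,0,0],0],
    [[0.3,0,0],0],
    [[0.3,0,0],0]
  ]
}}

```text
t: 9.65
eef_pos: [0.5648, -0.1741, 0.0587]
tool_rot: [0.001, 0.635, 0.773, -0.002]
contact_force: [1.3, -1.0, 0.1]
gripper_width: -0.002
```

Call:
{"fn": "carry_out", "kwargs": {
  "deltas": [
    [[0.15,0,0],0],
    [[0.3,0,0],0],
    [[0.3,0,0],0]
  ]
}}

```text
t: 10.02
eef_pos: [0.5647, -0.1733, 0.0591]
tool_rot: [0.003, 0.635, 0.772, -0.002]
contact_force: [2.2, -6.3, -0.4]
gripper_width: -0.003
```

The fence contact is now stiff (6.7 N and only 0.8 mm further travel). I move round to the rear, over the wall's height, with the fingers slightly apart for a two-point push.

Call:
{"fn": "carry_out", "kwargs": {
  "deltas": [
    [[-2,0,0],0],
    [[-3,0,-2],0],
    [[-3,-2,-6],0],
    [[-3,-6,-8],0],
    [[-1,-11,-8],0],
    [[3,-13,-8],0],
    [[3.3,-13,-8],0],
    [[3.3,-13,-5],0],
    [[3.3,-13,-2],0],
    [[3.3,-13,-2],0]
  ],
  "hand": 0.3
}}

```text
t: 11.28
eef_pos: [0.4298, -0.1662, 0.0775]
tool_rot: [0.001, 0.635, 0.772, -0.003]
contact_force: [-0.4, -0.8, 0.3]
gripper_width: 0.3
```

Run:
```python
from h import *
im=read_camera('wrist'); np.save('w6.npy',im); save('w6.png',im,1.5); go((-120,-3,2),(-60,-3,2))
```

```text
tcp in base [-150.9   -2.3] tip z 25.6
pos [ 0.4305 -0.1666  0.0786] xyaw 101.09 F [-1.4  0.5 -0.3]
[ 0.461 -0.161  0.055] -> [-0.05  3.09  2.35]
[ 0.52  -0.15   0.055] -> [-0.04  9.09  2.34]
```

View pics/w6.png

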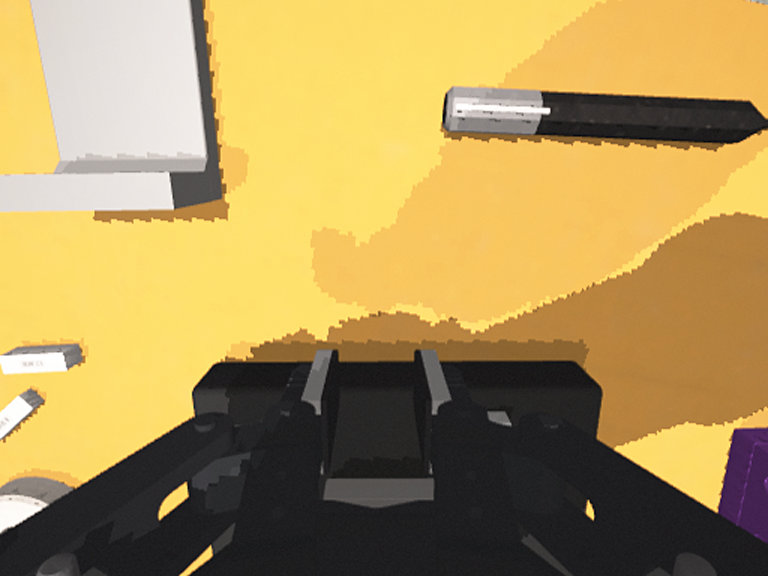

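Call:
{"fn": "carry_out", "kwargs": {
  "deltas": [
    [[0,1.5,0.8],0],
    [[0,3,1.6],0],
    [[0,3,2.1],0],
    [[0,3.5,2.1],0],
    [[0,4,2.1],0],
    [[0,4.5,2.1],0],
    [[0,5,2.1],0],
    [[0,5.5,2.1],0],
    [[0,6,2.1],0],
    [[0,6.5,2.1],0]
  ]
}}

```text
t: 12.58
eef_pos: [0.4945, -0.1542, 0.0574]
tool_rot: [0.002, 0.636, 0.772, -0.003]
contact_force: [-3.0, -0.5, 0.5]
gripper_width: 0.302
```

Call:
{"fn": "carry_out", "kwargs": {
  "deltas": [
    [[0,0.5,0],0],
    [[0,1,0],0],
    [[0,1.5,0],0],
    [[0,2,0],0],
    [[0,2.5,0],0],
    [[0,3,0],0]
  ]
}}

```text
t: 13.32
eef_pos: [0.5242, -0.1483, 0.0574]
tool_rot: [0.002, 0.636, 0.772, -0.003]
contact_force: [-2.3, -1.2, 1.1]
gripper_width: 0.302
```

Run:
```python
from h import *
go((-12,-3,4))
```

```text
tcp in base [-55.4  -2.6] tip z 4.4
pos [ 0.5242 -0.1483  0.0574] xyaw 101.08 F [-2.3 -1.2  1.1]
[ 0.567 -0.14   0.057] -> [-0.03  4.34  0.03]
```

Call:
{"fn": "carry_out", "kwargs": {
  "deltas": [
    [[0,0.5,0],0],
    [[0,1,0],0],
    [[0,1.5,0],0],
    [[0,2,0],0],
    [[0,2.5,0],0],
    [[0,2.9,0],0]
  ]
}}

```text
t: 14.08
eef_pos: [0.553, -0.1427, 0.0573]
tool_rot: [0.002, 0.635, 0.772, -0.003]
contact_force: [-3.1, 0.0, 1.5]
gripper_width: 0.298
```

Call:
{"fn": "carry_out", "kwargs": {
  "deltas": [
    [[0,0.2,0],0],
    [[0,0.4,0],0],
    [[0,0.6,0],0],
    [[0,0.6,0],0]
  ]
}}

```text
t: 14.58
eef_pos: [0.5594, -0.1414, 0.0573]
tool_rot: [0.002, 0.635, 0.772, -0.003]
contact_force: [-0.8, 0.1, -1.2]
gripper_width: 0.3
```

Call:
{"fn": "carry_out", "kwargs": {
  "deltas": [
    [[0,0.2,0],0],
    [[0,0.4,0],0],
    [[0,0.6,0],0],
    [[0,0.6,0],0]
  ]
}}

```text
t: 15.08
eef_pos: [0.5658, -0.1401, 0.0573]
tool_rot: [0.003, 0.635, 0.772, -0.003]
contact_force: [-1.5, -0.1, -0.9]
gripper_width: 0.3
```

Call:
{"fn": "carry_out", "kwargs": {
  "deltas": [
    [[0,0.15,0],0],
    [[0,0.3,0],0],
    [[0,0.3,0],0]
  ]
}}

```text
t: 15.45
eef_pos: [0.569, -0.1395, 0.0573]
tool_rot: [0.003, 0.635, 0.772, -0.002]
contact_force: [-1.3, -1.3, 0.9]
gripper_width: 0.304
```

Call:
{"fn": "carry_out", "kwargs": {
  "deltas": [
    [[0,0.15,0],0],
    [[0,0.3,0],0],
    [[0,0.3,0],0]
  ]
}}

```text
t: 15.82
eef_pos: [0.5715, -0.1391, 0.0572]
tool_rot: [0.003, 0.635, 0.772, -0.003]
contact_force: [-3.5, -1.4, 1.3]
gripper_width: 0.298
```

Call:
{"fn": "carry_out", "kwargs": {
  "deltas": [
    [[0,0.15,0],0],
    [[0,0.3,0],0],
    [[0,0.3,0],0]
  ]
}}

```text
t: 16.2
eef_pos: [0.5716, -0.1394, 0.0567]
tool_rot: [0.001, 0.636, 0.772, -0.004]
contact_force: [-10.2, -1.7, 4.0]
gripper_width: 0.3
```

Stop reached: 10 N with no further travel. Now a side push near the bridge to make sure it is flush.

Call:
{"fn": "carry_out", "kwargs": {
  "deltas": [
    [[0,-2,-0.2],0],
    [[0,-2.5,-4],0],
    [[-2,-2.5,-8],0],
    [[-6,-1,-8],0],
    [[-7.5,2.9,-8],0],
    [[-7.5,2.9,-6],0],
    [[-7.5,2.9,-3],0],
    [[-7.5,2.9,-1],0],
    [[-7.5,2.9,-0.2],0],
    [[-7.5,2.9,-0.2],0]
  ],
  "hand": 0
}}

```text
t: 17.45
eef_pos: [0.6143, -0.2074, 0.0588]
tool_rot: [0.0, 0.636, 0.772, -0.004]
contact_force: [0.2, 0.5, 0.1]
gripper_width: -0.002
```

Run:
```python
from h import *
go((22,-45,4.5),(22,-37,4.5))
```

```text
tcp in base [ 21.5 -78. ] tip z 5.8
pos [ 0.6143 -0.2074  0.0588] xyaw 101.05 F [0.2 0.5 0.1]
[ 0.608 -0.175  0.057] -> [3.3  0.05 0.11]
[ 0.607 -0.167  0.057] -> [4.1  0.04 0.1 ]
```

Call:
{"fn": "carry_out", "kwargs": {
  "deltas": [
    [[1,0,0],0],
    [[2,0,0],0],
    [[3,0,0],0],
    [[3.4,0,0],0],
    [[3.7,0,0],0],
    [[3.9,0,0],0],
    [[4.1,0,0],0]
  ]
}}

```text
t: 18.32
eef_pos: [0.6087, -0.174, 0.0618]
tool_rot: [0.007, 0.637, 0.771, -0.006]
contact_force: [2.7, -16.8, 7.5]
gripper_width: -0.002
```

Call:
{"fn": "carry_out", "kwargs": {
  "deltas": [
    [[0.15,0,0],0],
    [[0.3,0,0],0],
    [[0.3,0,0],0]
  ]
}}

```text
t: 18.7
eef_pos: [0.6084, -0.1719, 0.0623]
tool_rot: [0.008, 0.637, 0.771, -0.006]
contact_force: [1.0, -5.4, 3.4]
gripper_width: -0.0
```

Contact came about 8 mm earlier than expected. I back off and look from above.

Call:
{"fn": "carry_out", "kwargs": {
  "deltas": [
    [[-1.5,0,0],0],
    [[-3,0,0],0],
    [[-3,0,-5],0],
    [[-3,0,-10],0],
    [[-1,1,-15],0],
    [[0,3,-19],0],
    [[2,5,-19],0],
    [[4,7,-19],0],
    [[4,8,-19],0],
    [[4,8,-19],0]
  ]
}}

```text
t: 19.95
eef_pos: [0.6786, -0.1144, 0.2501]
tool_rot: [0.007, 0.637, 0.771, -0.007]
contact_force: [-0.2, -0.5, 0.3]
gripper_width: -0.003
```

Run:
```python
from h import *
cal=get_calibration('wrist'); im=read_camera('wrist'); np.save('w7.npy',im); go((60,0,70))
for q,z in(('pin_cap',.098),('bracket',.05),('bridge',.06)):
    for r in models.spot_in(q,'wrist')[:2]: print(q,r['score'],np.round(r['centre']),inb(at_z(cal,r['centre'],z)))
save('w7.png',im,1.5)
```

```text
tcp in base [ 1.018e+02 -1.000e-01] tip z 197.5
pos [ 0.678  -0.1154  0.2505] xyaw 100.75 F [ 0.8 -0.2  0.5]
[ 0.637 -0.123  0.123] -> [ 0.23 -4.16 12.75]
pin_cap 0.64 [144. 261.] [62.88629912  6.16813457]
bracket 0.62 [ 16. 458.] [-52.30269052 193.70547455]
bracket 0.61 [159. 429.] [ 85.12782579 187.72635376]
bridge 0.61 [ 79. 264.] [3.63790421 9.28043473]
```

View pics/w7.png

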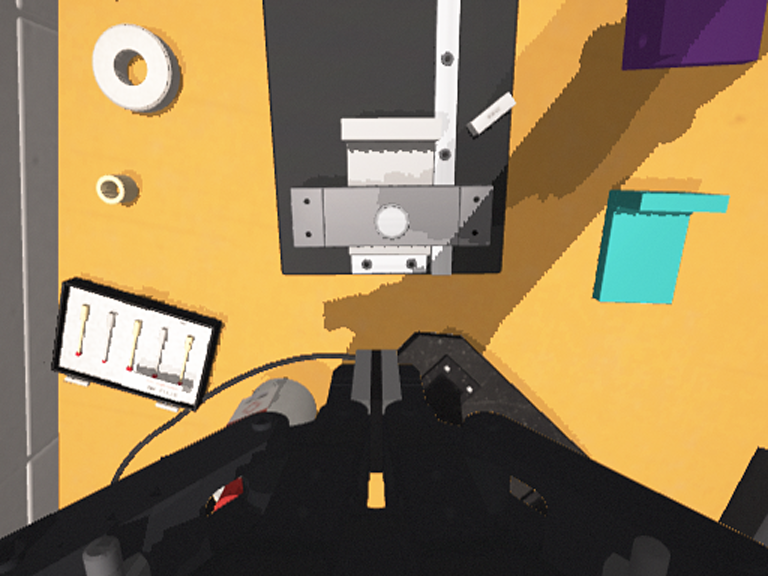

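The view shows the foot under the bridge, its right edge at about 436 against the fence at 437. Its front is near the stop, row 254, and the cap is at (391,221). I check the gaps by pixel profiles and refit the base.

Run:
```python
from h import *
im=np.load('w7.npy'); cal=get_calibration('wrist')
obs=[((108,-85,0),(282.5,274)),((108,85,0),(501,271.5)),((40,-67,33),(291,187.5)),((40,67,33),(493.5,185)),((80,-67,33),(294,247)),((80,67,33),(491,246)),((60,0,62),(391.5,221.5))]
f=lambda p:np.concatenate([np.array(proj(cal,Tb(p,*m)))-np.array([r/1.5,c/1.5]) for m,(c,r) in obs])
p=least_squares(f,P,loss='soft_l1').x; print(P,p,np.round(f(p),1)); np.save('p2.npy',p)
g=im.mean(2).astype(int)
for c in(238,245,260,275,283): print('col',c,g[160:186,c])
for r in(98,104,110,116,121): print('row',r,g[r,282:306])
for r in(84,): print('wall top rear edge rows', [ (c,int(np.argmax(np.diff(g[70:90,c]))+71)) for c in range(232,290,8)])
print('bridge edge',[ (c,int(np.argmin(np.diff(g[115:132,c]))+116)) for c in range(232,290,8)])
for n,q in(('stop face',(90,0,10)),('foot front home',(90,0,14)),('wall rear top home',(0,0,50)),('fence',(20,30,10)),('foot edge home',(20,30,14))): print(n,np.round(proj(cal,Tb(p,*q)),1))
```

```text
[ 0.57807481 -0.13502279  0.19533797] [ 0.58296141 -0.12831999  0.200009  ] [ 0.7 -0.3  1.3  0.4 -0.2  0.1 -0.1 -0.4 -0.3  0.5 -0.8 -1.  -0.   0.5]
col 238 [173 174 174 151 104 202 225 223 225 161 228 250 250 249 250 249 247 243
 243 246 248 251 147 159 180 180]
col 245 [172 173 174 143 208 226 223 222 225 161 230 253 247 165 102  65  40  68
  98 172 247 245 131 161 184 183]
col 260 [152 172 173 141 204 223 221 220 222 167 234 249 247 248 248 247 244 239
 240 244 250 192  84 165 183 180]
col 275 [171 170 172 147 205 222 220 219 220 186 240 254 171  97  90  59  40  65
 108 123 147 118  60  96 112 110]
col 283 [169 169 173 123 115 199 220 218 219 189 244 255 255 255 255 254 253 251
 255 198 157 107  47 100 111 111]
row 98 [ 99  99  98  98  99  97  98  97 166 255 249 248 248 249 228 234 227 224
 223 224 228 188  47  54]
row 104 [232 233 232 233 233 234 233 101 237 253 247 101 106  69  61  73  91 105
 177 229 233 131  50  56]
row 110 [231 232 231 232 233 233 215 161 255 229 228 226 225 225 225 223 221 222
 222 225 229  76  53  53]
row 116 [208 208 207 208 210 207 173 185 236 230 229 226 222 225 225 223 221 222
 222 226 220  48  53  54]
row 121 [205 206 208 207 208 211 155 200 237 232 229 227 223 227 226 223 223 224
 224 229 228  45  52  56]
wall top rear edge rows [(232, 79), (240, 79), (248, 79), (256, 79), (264, 79), (272, 79), (280, 79), (288, 79)]
bridge edge [(232, 124), (240, 124), (248, 123), (256, 123), (264, 123), (272, 123), (280, 123), (288, 123)]
stop face [169.2 260.9]
foot front home [169.9 260.9]
wall rear top home [ 79.5 261.2]
fence [103.2 289.3]
foot edge home [103.1 289.7]
```

Seams: there is no dark slab pixel between foot and stop (seam at row 169, predicted 169.2) or between foot and fence (seam at column 289, predicted 289.5). The wall's rear edge is straight at row 79 (predicted 79.5). The bracket is home. The refit agrees with the first top-view fit; the w1 picture had been taken while the arm was still settling. Now the pin.

```bash
sed -i "s#'p.npy'#'p2.npy'#" h.py
python3 - <<'E'
from h import *
go((60,0,90),(60,0,68),(60,0,57)); print(Tb(P,60,0,62), inb((.5647,-.1733)), inb((.5716,-.1394)))
E
```

```text
tcp in base [95.6 -6.4] tip z 198.4
pos [ 0.6779 -0.1156  0.2514] xyaw 100.69 F [-0.5 -0.1  0.6]
[ 0.642 -0.116  0.143] -> [ 0.81 -3.56 10.83]
[ 0.642 -0.116  0.121] -> [ 0.85 -3.56 13.03]
[ 0.642 -0.116  0.11 ] -> [ 0.87 -3.56 14.13]Traceback (most recent call last):
  File "<stdin>", line 2, in <module>
  File "h.py", line 33, in inb
    def inb(w): d=(np.array(w)-Tb(P,0,0,0))[:2]*1e3; c,s=np.cos(P[2]),np.sin(P[2]); return np.array([c*d[0]+s*d[1],-s*d[0]+c*d[1]])
                   ~~~~~~~~~~~^~~~~~~~~~~~
ValueError: operands could not be broadcast together with shapes (2,) (3,)
```

Call:
{"fn": "carry_out", "kwargs": {
  "deltas": [
    [[0.3,-1,2],-0.8],
    [[0.6,-2.5,5],-0.8],
    [[0.8,-3.6,8],-0.8],
    [[0.8,-3.6,11],-0.8],
    [[0.8,-3.6,12.5],-0.8],
    [[0.8,-3.6,12.5],-0.8],
    [[0.8,-3.6,12.5],-0.8]
  ]
}}

```text
t: 21.02
eef_pos: [0.6423, -0.1174, 0.1275]
tool_rot: [0.008, 0.633, 0.774, -0.006]
contact_force: [-0.3, -0.6, -0.2]
gripper_width: 0.001
```

Run:
```python
from h import *
cal=get_calibration('wrist'); im=read_camera('wrist'); np.save('w8.npy',im); go((60,0,57)); save('w8.png',im[150:320,150:370],3.5)
```

```text
tcp in base [60.4 -1. ] tip z 74.6
pos [ 0.6423 -0.1173  0.1276] xyaw 101.48 F [-0.4  0.6  0.8]
[ 0.642 -0.116  0.11 ] -> [ 0.13 -0.04  1.76]
```

View pics/w8.png

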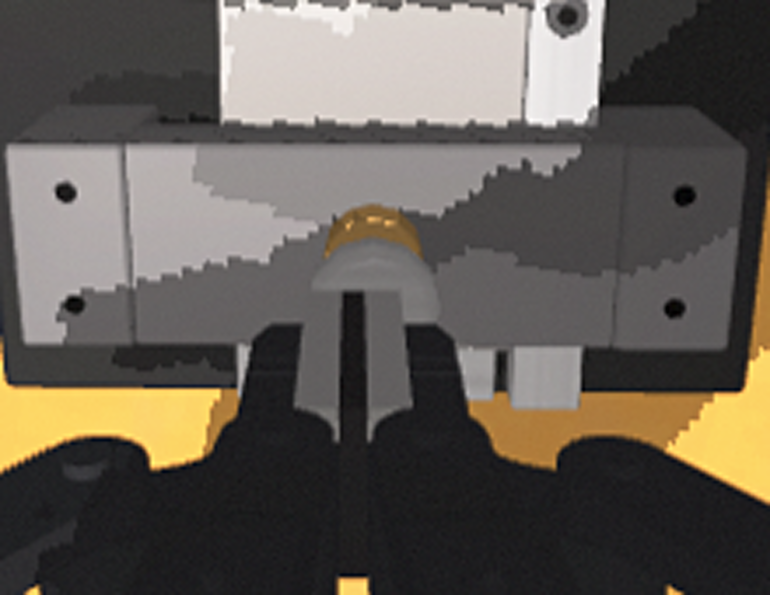

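The tips are on axis at column 353, but the cap's centre is at about 376, so I shift by about 3.5 mm (the foot is also seen flush on the fence at (525,60)). Then press.

Call:
{"fn": "carry_out", "kwargs": {
  "deltas": [
    [[0.35,0,0],0],
    [[0.35,0,0.5],0],
    [[0.35,0,0.9],0],
    [[0.35,0,1.2],0],
    [[0.35,0,1.4],0],
    [[0.35,0,1.6],0],
    [[0.35,0,1.6],0]
  ]
}}

```text
t: 21.95
eef_pos: [0.6416, -0.1141, 0.1115]
tool_rot: [0.008, 0.633, 0.774, -0.006]
contact_force: [-1.2, 1.3, 2.0]
gripper_width: -0.001
```

Call:
{"fn": "carry_out", "kwargs": {
  "deltas": [
    [[0,0,0.1],0],
    [[0,0,0.2],0],
    [[0,0,0.2],0]
  ]
}}

```text
t: 22.32
eef_pos: [0.6417, -0.1141, 0.1101]
tool_rot: [0.008, 0.633, 0.774, -0.006]
contact_force: [-3.6, 0.2, 7.2]
gripper_width: 0.0
```

Call:
{"fn": "carry_out", "kwargs": {
  "deltas": [
    [[0,0,0.15],0],
    [[0,0,0.15],0],
    [[0,0,0.15],0],
    [[0,0,0.15],0]
  ]
}}

```text
t: 22.82
eef_pos: [0.6418, -0.1141, 0.11]
tool_rot: [0.008, 0.633, 0.774, -0.005]
contact_force: [-4.8, 1.5, 13.2]
gripper_width: -0.0
```

Run:
```python
from h import *
for c in('wrist','wrist','top'):
    im=read_camera(c); np.save('fin_%s.npy'%c,im); go((60,0,57))
cal=get_calibration('wrist'); g=np.load('fin_wrist.npy').mean(2).astype(int)
print('fence seam pred',[np.round(proj(cal,Tb(P,x,30,14)),1) for x in(15,25,35)])
for x in(15,25,35):
    r,c=map(int,np.round(proj(cal,Tb(P,x,30,14)))); print(r,c,g[r,c-6:c+7] if 0<=r<384 else '')
```

```text
tcp in base [60.4  2.2] tip z 57.0
pos [ 0.6418 -0.1142  0.11  ] xyaw 101.47 F [-5.7  1.5 11.9]
[ 0.642 -0.116  0.11 ] -> [-0.22 -0.04  0.01]
tcp in base [60.5  2.2] tip z 57.0
pos [ 0.6418 -0.1141  0.11  ] xyaw 101.47 F [-5.5  2.  12.8]
[ 0.642 -0.116  0.11 ] -> [-0.22 -0.05  0.01]
tcp in base [60.4  2.2] tip z 57.0
pos [ 0.6418 -0.1142  0.11  ] xyaw 101.47 F [-5.1  2.  12.3]
[ 0.642 -0.116  0.11 ] -> [-0.22 -0.04  0.01]
fence seam pred [array([149.5, 299.6]), array([165.6, 298.9]), array([181.2, 298.1])]
150 300 [217 216 217 216 216 216 217 215 216 217 215 215 216]
166 299 [218 218 218 219 219 176 153 235 241 239 239 238 237]
181 298 [217 215 216 217 217 192 111 230 242 240 239 237 237]
```

```bash
python3 -c "
from station import bot; print(bot.hand_in())"
```

```text
the job is handed in; nothing more can be done
None
```

I slid the bracket foot first under the bridge with the fingertips, home against the end stop and flush along the fence. The gauge pin is pressed onto the foot and the job was handed in at about 23 s with the pin still held down.

**Last checks**
- **End stop:** before I pressed the pin, the wrist picture showed no slab between foot and stop. The seam was at row 169 (predicted 169.2), and the wall's rear edge was straight at row 79 (predicted 79.5).
- **Fence:** the seam was still closed in the final picture, with the pin pressed.
- **Pin:** the fingertips stopped 57.0 mm above the slab, the height given for a seated foot. The wrist force was steady at about 12–13 N downward and did not move it further.

**What disagreed**
- **Base pose:** my first fit from the wrist camera was several mm off because the arm was still settling. I refitted it later, and the result matched the first top-view fit.
- **Second side push:** the last push near the bridge made contact about 8 mm early, at 17 N. I think a finger linkage touched the end of the wall. The pictures afterwards still showed the bracket fully home.
- **Pin cap:** the picture and the computed position of the cap disagreed by about 2 mm. I went by the picture.
- **Bystanders:** I did not measure these again at the end.

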